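Set the phone stand's spring leg to its ring and close the cam lever

TASK

Set the height of the little phone stand: take the black grip head on its springy leg and push the leg down until the underside of the red ring on it just meets the top of the silver collar. Keep the leg held there and, with the same hand, swing the blue cam lever clockwise (seen from above) fully closed - the head swivels freely, so turning the hand makes the side of a finger push the lever's upright fin; do not move the lever out of its open position before the ring is at the collar. Finish still holding the head, ring at the collar and lever closed, and leave the jar, salt shaker and cup alone.

Things in the scene. Friction and masses are not known exactly. Their poses are not given: they have to be found in the camera images.
- stand: Phone stand stuck to the worktop by a black sucker foot 90 mm across; it cannot move. A tall cabinet stands 0.2 m or more to its left: come in clear of it. Origin: centre of the foot's underside, on the vertical axis that all its parts share. Its own -x axis is where the blue lever points at joint value 0; yaw within 0.8 rad of 0. Dark tube 28 mm across, silver collar 36 mm.
- collar (a point): Centre of the collar's top face (104.5 mm above the worktop), on the leg's axis.
- ring_low (a point): Centre of the underside of the red ring (21 mm across, 5 mm thick) that is fixed on the leg as a length mark, 14 to 32 mm below the underside of the grip head (differs from run to run, constant within a run). It fits into the collar's bore, so nothing stops the leg at the mark.
- leg (a joint): Slide of the steel leg (16 mm across) in the tube, m: 0 fully out (where its spring puts it), grows as it is pushed down, at most 0.085. The spring less the weight pushes up with 4 to 6 N, so the leg rises again when let go. Fully out, the grip head's underside is 90 mm above the collar's top.
- grip_head: Black ribbed cylinder on top of the leg, 30 mm across, 40 mm high, small brass screw on top; grip it across its diameter from above. Origin: centre of its underside, 194.5 mm above the worktop at the start. It swivels endlessly about the vertical with hardly any friction; the leg itself does not turn.
- lever (a joint): Blue cam lever below the collar, rad: 0 open, grows as it swings clockwise seen from above about the leg's axis, 1.20 fully closed on its stop (past 0.95 counts as closed). Starts at 0 to 0.2. Stays where it is left; needs 0.07 N m, 2 to 4 N on the fin. At value q it points along the stand's -x axis turned clockwise by q.
- lever_fin (a point): Middle of the top edge of the lever's upright fin, 36 mm from the axis, 161 mm above the worktop (56 above the collar). The fin is a 6 mm plate in a plane through the axis, 21 to 51 mm out. Fingers come down counter-clockwise of it; a 16 mm wide finger on the head touches it about 0.6 rad before the fin. Fingertips level with the head's underside at the mark overlap it by 24 to 42 mm.
- jam_jar: Jam jar with green lid, 62 mm across, 91 mm high; leave it alone. Origin: centre of its underside.
- salt_shaker: Glass salt shaker with grey top, 44 mm across, 90 mm high; leave it alone. Origin: centre of its underside.
- espresso_cup: White and green espresso cup with a handle, 58x87x56 mm; leave it alone. Origin: centre of its underside.
Things that resemble listed ones, but are neither listed nor needed, are in the scene too. There is more than one size of the stand; the job needs the larger.

How it is judged:
On the way, in this order (a step that is already met when the one before it is completed fails the run):
1. the leg is held by its head with the ring at the collar, the lever still open (z of ring_low in the frame of collar between -0.005 and 0.005 m and contact force between the fingers and grip_head above 3 N and value of joint lever below 0.35 rad), for 0.2 s.
2. the lever is closed while the leg is held with the ring at the collar (z of ring_low in the frame of collar between -0.005 and 0.005 m and contact force between the fingers and grip_head above 3 N and value of joint lever above 0.95 rad), for 0.2 s.
At the end, for the whole second after the job is handed in: The fingers still hold the grip head (more than 3 N), the red ring's underside is within 5 mm of the height of the collar's top, the leg is still, and the lever joint is past 0.95 rad (all of step 2 and velocity of joint leg between -0.01 and 0.01 m/s); the arm keeps its last pose, push and grip.
It fails at once if the lever is moved towards closed while the ring is more than 9 mm from the collar's top (value of joint lever above 0.4 rad and not (z of ring_low in the frame of collar between -0.009 and 0.009 m)).
It fails at once if the jam jar is moved or tipped (distance of jam_jar from where it was at the start of the episode above 0.02 m or angle between jam_jar's own z axis and vertical above 0.3 rad).
It fails at once if the salt shaker is moved or tipped (distance of salt_shaker from where it was at the start of the episode above 0.02 m or angle between salt_shaker's own z axis and vertical above 0.3 rad).
It fails at once if the espresso cup is moved or tipped (distance of espresso_cup from where it was at the start of the episode above 0.02 m or angle between espresso_cup's own z axis and vertical above 0.3 rad).
It also fails if it takes over 51 s, if anything falls off the work surface, if the arm or the gripper's body presses on something with over 40 N, if the wrist force passes 120 N, or if a joint passes its speed limit or range.

ROBOT

A 6-joint arm with a two-finger parallel gripper is mounted at the origin on a cart in front of the work surface, level with it; the furniture and walls round the work are solid. World frame = base frame: x ahead of the robot, y to its left, z up, the work surface at z = 0. Lengths are in m, angles in rad, forces in N, time in s.
With the tool pointing down it reaches from about 0.325 to 0.85 m from the base axis. Payload 4.4 kg.
Tool frame: the origin (TCP) lies at the very end of the fingers, on their centre line; the grasp point (between the pads) lies 19 mm behind it; z points along the fingers, y is the line along which they close (so a half turn about z gives the same grasp; the last joint's range is limited). The gripper opens to 94 mm and grips with 3 to 60 N. Pads are 16 mm wide; open, the fingers measure 119 mm over their backs; the gripper's body (75 mm by 177 mm) begins 78 mm behind the grasp point.
Start: joints at [-1.472, 0.207, 1.542, -0, 1.393, -0.15], TCP at [0.142, -0.557, 0.205] pointing down, gripper open.
Joint ranges: [-2.73, 2.73], [-0.86, 2.22], [0.23, 2.46], [-1.11, 4.25], [0.08, 2.63], [-2.82, 2.82]. Speed limits (rad/s): [2.79, 2.79, 3.14, 3.14, 3.14, 3.14].

INTERFACE

Orientations are given as a unit quaternion [x, y, z, w].
In Python, from station import env gives the robot as it stands. The module is installed in compiled form; this text tells all that it offers.
- The arm moves only by the tool carry_out, never from a script. Its argument "deltas" is a list of rows, each a list of 3 entries, a list of its own where there are three numbers: the turn, a rotation vector about the tool's x, y, z in fractions of the full range, 1 being 180 degrees, then the shift along the tool's x, y, z in fractions of the full range, 1 being 60 cm, then the finger opening in cm, from 0 to 9.4. In form: [[[wx, wy, wz], [dx, dy, dz], jaw], ...]. A call has 1 to 12 rows; each row is the pose to reach, as a shift and turn from the pose commanded when the call began, along the tool's axes at that moment; what a row does not reach only later rows make up. A row lasts 1/10 s, in which the tool goes at most 50 mm and 8.59 degrees, less where a joint would pass 70% of its speed; a pose out of reach is approached as far as the arm can. Shift and turn numbers lie between -1 and 1, and a call with a number outside is refused. A call with a gripper value outside its range is refused whole. The fingers move at their own pace and stop on an object; the grip force is fixed at half the most. Time passes only in rows, so rows that repeat a pose let the fingers close. It gives the time, the measured TCP pose, the force, the opening and the grip force at its end, in the units of the state.
- env.observe(): the state, without advancing time (a new reading comes with each control period).
- env.get_image(name): name is "scene" or "top" or "wrist"; returns a dict with "color" (480x640x3 uint8, blue, green, red), "mtx" (3x3 intrinsics, pixels), "R" (3x3) and "t" (3): a world point X has camera coordinates R X + t; the wrist camera has in their place "mount" (4x4, takes a point from camera to tool coordinates, whose origin is the TCP and whose axes are the flange's). Camera axes: x right, y down, z forward; pixel columns grow to the right and rows downward; lengths in m; the calibration is good to about 2 mm. A picture is of the moment at which its call begins: read the wrist's pose just before it. There is no depth.
- env.hand_in(): hands the job in; it is judged then, once.
Trained networks look in the newest picture that a camera, given by its name, has taken for a name from the list of things; names that differ only in an ending like _2 or _b are one class to them, and where a whole thing is asked for, a point or a joint stands for the part that bears it (a point fixed in the world has none). Each returns a list of dicts, best first, with "conf" (0 to 1); they miss things now and then, are a little off and sometimes report something else, mostly with a low value. They report only what shows in the picture. A call takes as long as a camera call. They do not tell look-alikes from the thing itself.
- env.outline_of(camera, target): "pixels" (480x640 bool, what is visible of it) and "centre" ([column, row] in pixels, amid what is visible of it).
- env.place_of(camera, target): "centre" ([column, row] in pixels: a listed point, or the origin of a listed thing).
The state is a dict: "time": time; "joints": joint angles; "qd": joint speeds; "tau": joint torques, N m; "position": TCP position; "ee_rot": TCP orientation; "wrist_force": force on the tool from outside, world axes, zero at the start; "ft_torque": the same for the moment, N m; "finger_gap": finger opening in m; "grasp_force": force on a finger pad.
Only numpy, scipy, OpenCV 4.12 (cv2) and the standard library are available. Lean on these libraries where they do the work, as an engineer would, in place of code of your own. Each camera call takes 0.05 s, during which the arm holds its last target. There are 200 camera calls.

## Working session

There is one attempt and no reset: what is moved stays moved. The work goes in short steps, Python scripts to look and compute and a tool call to move; the robot and the scene stay as the last step left them, time stands still between calls to the robot, and variables do not carry over. Pictures are saved under pics/ and viewed, at most 10 in all, crops included, and the job is handed in when it is done.

Besides the shell and the picture viewer there is one more tool, called in YAML: its name, and indented under it one key for each argument. carry_out: Moves the arm, as the interface text tells. Its arguments: {"type":"object","properties":{"deltas":{"type":"array"}},"required":["deltas"]}

```bash
mkdir -p pics
cat > h.py <<'E'
import numpy as np, cv2
from station import env
from scipy.spatial.transform import Rotation as Ro
def tri(obs):
    A=[];b=[]
    for im,(u,v) in obs:
        K,R,t=im["mtx"],np.array(im["R"]),np.array(im["t"])
        P=K@np.c_[R,t]
        for r,w in((0,u),(1,v)):
            q=P[r]-w*P[2];n=np.linalg.norm(q[:3]);A.append(q[:3]/n);b.append(-q[3]/n)
    x,res,_,_=np.linalg.lstsq(np.array(A),np.array(b),rcond=None);return x,np.linalg.norm(np.array(A)@x-b)
def onz(im,uv,z):
    K,R,t=np.array(im["mtx"]),np.array(im["R"]),np.array(im["t"])
    d=R.T@np.linalg.inv(K)@np.array([uv[0],uv[1],1.]);c=-R.T@t
    return c+d*(z-c[2])/d[2]
E
python3 - <<'E'
from h import *
I={c:env.get_image(c) for c in("scene","top")}
for c in I: cv2.imwrite(f"pics/{c}0.png",I[c]["color"])
for n in["stand","collar","ring_low","grip_head","lever_fin","jam_jar","salt_shaker","espresso_cup"]:
    for c in I:
        print(n,c,[(np.round(d["centre"],1).tolist(),round(d["conf"],2)) for d in env.place_of(c,n)])
s=env.observe();print({k:np.round(v,3).tolist() for k,v in s.items()})
E
```

```text
stand scene [([328.8, 287.1], 0.96), ([363.4, 242.0], 0.78)]
stand top [([297.3, 253.4], 0.8), ([381.9, 259.7], 0.63)]
collar scene [([364.9, 220.4], 0.64), ([396.8, 229.6], 0.64), ([329.0, 252.8], 0.6)]
collar top [([299.7, 249.7], 0.88), ([389.1, 256.2], 0.87)]
ring_low scene [([329.0, 223.3], 0.59)]
ring_low top []
grip_head scene [([336.2, 217.5], 0.69), ([360.6, 196.6], 0.63)]
grip_head top [([298.8, 245.5], 0.63), ([392.3, 255.2], 0.54)]
lever_fin scene [([348.2, 233.9], 0.85)]
lever_fin top [([393.6, 267.5], 0.61), ([309.1, 270.9], 0.56), ([186.6, 199.4], 0.53)]
jam_jar scene []
jam_jar top [([188.3, 196.0], 0.77)]
salt_shaker scene [([396.5, 232.4], 0.66)]
salt_shaker top [([432.2, 289.3], 0.76)]
espresso_cup scene [([345.5, 213.2], 0.97)]
espresso_cup top [([429.1, 218.2], 0.69)]
{'time': 0.9, 'joints': [-1.473, 0.207, 1.541, 0.0, 1.393, -0.15], 'qd': [0.0, -0.0, 0.001, -0.0, 0.001, 0.0], 'tau': [0.001, -37.087, -28.176, 0.07, 0.027, -0.0], 'position': [0.142, -0.557, 0.205], 'ee_rot': [0.992, 0.124, 0.0, 0.0], 'wrist_force': [0.586, 0.612, 0.019], 'ft_torque': [0.017, 0.015, 0.014], 'grasp_force': 0.0, 'finger_gap': 0.094}
```

View pics/scene0.png

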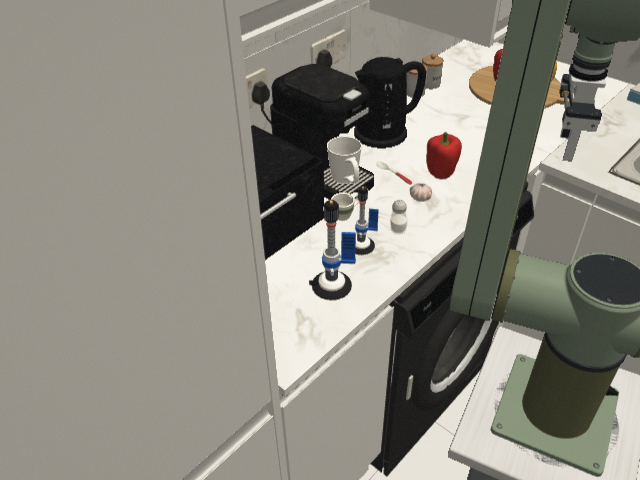

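View pics/top0.png

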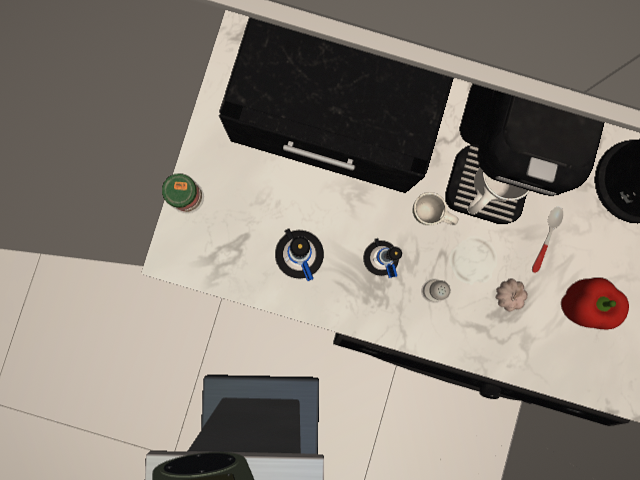

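The scene view shows the larger stand at about (330,285), with its fin at (348,235) and head at (331,210). In the top view it is at (298,254), with the lever pointing down-right. The smaller look-alike is to its right, at (363,242) in scene and (382,259) in top.

Run:
```python
from h import *
I={c:env.get_image(c) for c in("scene","top")}
s,t=I["scene"],I["top"]
for c in I:
    R,tt=np.array(I[c]["R"]),np.array(I[c]["t"]);print(c,"cam",(-R.T@tt).round(3),I[c]["mtx"][0][0])
print("foot tri",tri([(s,(328.8,287.1)),(t,(297.3,253.4))]))
print("collar tri",tri([(s,(329,252.8)),(t,(299.7,249.7))]))
print("fin tri",tri([(s,(348.2,233.9)),(t,(309.1,270.9))]))
print("foot z0",onz(s,(328.8,287.1),0),onz(t,(297.3,253.4),0),"collar",onz(t,(299.7,249.7),.1045),onz(s,(329,252.8),.1045))
print("fin",onz(t,(309.1,270.9),.161),onz(s,(348.2,233.9),.161))
print("fin2",onz(t,(393.6,267.5),.12))
print("jar",onz(t,(188.3,196),0),"salt",onz(t,(432.2,289.3),0),"cup",onz(t,(429,218),0))
# screw top at z .2345
print("screw",onz(t,(300,246),.2365))
print("small stand",onz(t,(381.9,259.7),0))
def crop(im,x,y,w,h,f,n): cv2.imwrite(n,cv2.resize(im["color"][y:y+h,x:x+w],None,fx=f,fy=f,interpolation=cv2.INTER_CUBIC))
a=cv2.resize(s["color"][190:305,290:390],None,fx=5,fy=5,interpolation=cv2.INTER_CUBIC)
b=cv2.resize(t["color"][225:290,270:330],None,fx=5,fy=5,interpolation=cv2.INTER_CUBIC)
o=np.zeros((575,800,3),np.uint8);o[:,:500]=a;o[:325,500:]=b
cv2.imwrite("pics/z1.png",o)
```

```text
scene cam [0.068 0.768 1.01 ] 623.4982776180418
top cam [ 0.457 -0.102  1.137] 617.8243779963759
foot tri (array([ 0.51786639, -0.10055457, -0.00436123]), np.float64(0.003836662896220752))
collar tri (array([ 0.51872318, -0.10454731,  0.09742977]), np.float64(0.003348952331336074))
fin tri (array([ 0.4818372 , -0.12043402,  0.15331667]), np.float64(0.0027161128787653206))
foot z0 [ 0.51843445 -0.09579053  0.        ] [ 0.51517756 -0.10169252  0.        ] collar [ 0.51616615 -0.10551247  0.1045    ] [ 0.51741926 -0.09691485  0.1045    ]
fin [ 0.47991075 -0.12107501  0.161     ] [ 0.47987067 -0.11170509  0.161     ]
fin2 [ 0.49032973 -0.2610752   0.12      ]
jar [0.61553813 0.10266299 0.        ] salt [ 0.45612746 -0.35181885  0.        ] cup [ 0.58796641 -0.34443454  0.        ]
screw [ 0.51406181 -0.10529012  0.2365    ]
small stand [ 0.50799046 -0.25802096  0.        ]
```

View pics/z1.png

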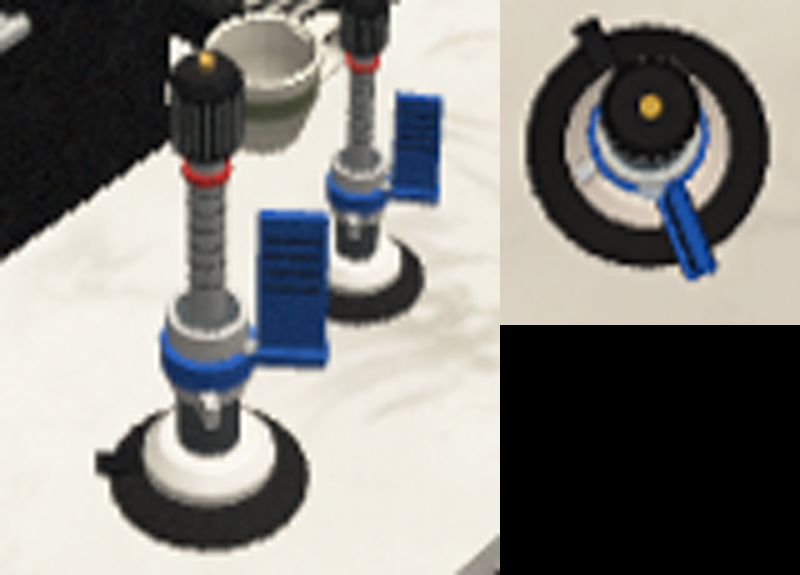

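```bash
cat >> h.py <<'E'
def proj(im,X):
    p=np.array(im["mtx"])@(np.array(im["R"])@np.asarray(X,float)+np.array(im["t"]));return p[:2]/p[2]
def go(target,yaw,s=None):
    "print shift (cm, tool axes) and turn about tool z (deg) to reach target with tool y at world angle yaw (deg)"
    s=s or env.observe();R=Ro.from_quat(s["ee_rot"]).as_matrix()
    y=np.degrees(np.arctan2(R[1,1],R[0,1]))
    print("shift cm",(R.T@(np.array(target)-s["position"])*100).round(2),"yaw now",y.round(1),"turn z",-(yaw-y))
E
python3 - <<'E'
from h import *
s=env.get_image("scene");t=env.get_image("top")
print("top axis: foot",onz(t,(299.3,254),.003),"screw",onz(t,(299.9,245.9),.236))
c=s["color"]
for r in range(195,260): print(r,c[r,329:335].tolist()) if r<204 or 216<r<232 or 246<r<258 else 0
A=np.array([.516,-.103,0]);cam=-np.array(s["R"]).T@s["t"];u=cam-A;u[2]=0;u/=np.linalg.norm(u)
for nm,r,z in[("screw",0,.2365),("headbot",15,.1945)]+[("ring%d"%d,10.5,.1945-d/1000) for d in(14,18,22,26,30)]+[("collar near",18,.1045),("collar far",-18,.1045),("foot near",45,0),("foot far",-45,.004)]:
    print(nm,proj(s,A+u*r/1000+[0,0,z]).round(2))
go((.46,-.11,.36),84)
E
```

```text
top axis: foot [ 0.51402752 -0.10539373  0.003     ] screw [ 0.51423533 -0.10514204  0.236     ]
195 [[18, 21, 19], [18, 23, 20], [12, 14, 8], [20, 21, 18], [124, 138, 144], [214, 228, 234]]
196 [[20, 20, 20], [8, 12, 9], [12, 16, 14], [122, 138, 144], [221, 236, 241], [169, 189, 196]]
197 [[20, 21, 18], [14, 13, 14], [89, 98, 101], [220, 235, 240], [196, 217, 223], [155, 173, 178]]
198 [[22, 24, 26], [18, 21, 18], [171, 189, 195], [194, 216, 222], [153, 169, 175], [150, 167, 173]]
199 [[48, 52, 54], [53, 55, 58], [168, 185, 192], [145, 159, 166], [136, 151, 157], [146, 160, 166]]
200 [[85, 91, 97], [91, 127, 152], [83, 124, 149], [66, 85, 98], [59, 63, 68], [105, 116, 122]]
201 [[50, 65, 77], [93, 183, 226], [94, 187, 230], [67, 119, 149], [44, 50, 55], [40, 42, 43]]
202 [[39, 54, 66], [77, 150, 188], [82, 162, 206], [61, 117, 146], [42, 49, 56], [42, 43, 44]]
203 [[40, 52, 61], [46, 78, 96], [49, 92, 114], [48, 86, 106], [41, 43, 49], [41, 40, 43]]
217 [[45, 49, 45], [20, 17, 17], [58, 62, 60], [23, 22, 22], [45, 46, 47], [43, 42, 41]]
218 [[47, 49, 48], [20, 21, 18], [57, 60, 60],
[... 1990 characters left out ...]
, [97, 99, 95], [96, 96, 91], [94, 94, 89]]
255 [[121, 124, 125], [112, 112, 112], [99, 98, 96], [109, 113, 110], [108, 110, 108], [135, 141, 142]]
256 [[179, 187, 192], [161, 167, 171], [140, 146, 149], [165, 172, 174], [154, 161, 164], [210, 219, 222]]
257 [[178, 185, 192], [183, 192, 197], [184, 192, 199], [197, 206, 210], [180, 188, 192], [182, 190, 193]]
screw [330.4  202.72]
headbot [330.61 223.64]
ring14 [330.65 227.45]
ring18 [330.66 228.93]
ring22 [330.68 230.41]
ring26 [330.69 231.88]
ring30 [330.71 233.35]
collar near [330.94 257.04]
collar far [330.83 245.61]
foot near [331.36 300.13]
foot far [331.07 270.08]
shift cm [ 41.88 -35.51 -15.45] yaw now -75.7 turn z -159.7446770351791
```

Units first: shifts go in shares of 60 cm and turns go in shares of 180 degrees. So 41.9 cm is 0.6983, 38 cm is 0.6333, -96 degrees is -0.5333.

carry_out:
  deltas:
    - [[0,0,-0.0444],[0.0333,-0.0333,-0.0833],9.4]
    - [[0,0,-0.0889],[0.0833,-0.0667,-0.15],9.4]
    - [[0,0,-0.1333],[0.15,-0.1167,-0.2],9.4]
    - [[0,0,-0.1778],[0.2167,-0.1667,-0.25],9.4]
    - [[0,0,-0.2222],[0.275,-0.225,-0.2583],9.4]
    - [[0,0,-0.2667],[0.3333,-0.2833,-0.2583],9.4]
    - [[0,0,-0.3111],[0.3917,-0.3333,-0.2583],9.4]
    - [[0,0,-0.3556],[0.45,-0.3833,-0.2583],9.4]
    - [[0,0,-0.4],[0.5083,-0.4333,-0.2583],9.4]
    - [[0,0,-0.4444],[0.5667,-0.4833,-0.2583],9.4]
    - [[0,0,-0.4889],[0.6333,-0.5333,-0.2583],9.4]
    - [[0,0,-0.5333],[0.6983,-0.5917,-0.2583],9.4]

```text
time: 2.3
position: [0.4553, -0.117, 0.3608]
ee_rot: [0.569, 0.822, 0.0, 0.001]
wrist_force: [0.4, -0.6, -0.5]
finger_gap: 0.0938
grasp_force: 0.0
```

Run:
```python
from h import *
go((.46,-.11,.34),84); s=env.observe(); print(s["time"],s["position"],s["joints"])
```

```text
shift cm [0.49 0.69 2.08] yaw now 20.6 turn z -63.41699814688282
2.3 [ 0.45527446 -0.11697798  0.36080313] [-4.35831393e-01 -1.00575054e-01  1.54969151e+00 -1.24389147e-04
  1.69114307e+00 -7.95087123e-01]
```

Converted, 0.7 cm is 0.0117, 0.5 cm is 0.0083, -63.4 degrees is -0.3522.

carry_out:
  deltas:
    - [[0,0,-0.0444],[0,0,0],9.4]
    - [[0,0,-0.0889],[0.0083,0.0117,0],9.4]
    - [[0,0,-0.1333],[0.0083,0.0117,0],9.4]
    - [[0,0,-0.1778],[0.0083,0.0117,0],9.4]
    - [[0,0,-0.2222],[0.0083,0.0117,0],9.4]
    - [[0,0,-0.2667],[0.0083,0.0117,0],9.4]
    - [[0,0,-0.3111],[0.0083,0.0117,0],9.4]
    - [[0,0,-0.3522],[0.0083,0.0117,0],9.4]
    - [[0,0,-0.3522],[0.0083,0.0117,0],9.4]

```text
time: 3.2
position: [0.4591, -0.1117, 0.3605]
ee_rot: [0.056, 0.998, -0.0, 0.0]
wrist_force: [0.1, -0.2, 0.2]
finger_gap: 0.0943
grasp_force: 0.0
```

```bash
cat >> h.py <<'E'
def wrist():
    s=env.observe();im=env.get_image("wrist");M=np.array(im["mount"])
    T=np.eye(4);T[:3,:3]=Ro.from_quat(s["ee_rot"]).as_matrix();T[:3,3]=s["position"]
    C=np.linalg.inv(T@M);im["R"],im["t"]=C[:3,:3],C[:3,3];return s,im
E
python3 - <<'E'
from h import *
s,w=wrist();print(s["position"],np.array(w["mount"]).round(3).tolist(),w["mtx"][0][0])
cv2.imwrite("pics/w1.png",w["color"])
for n,z in[("stand",0),("collar",.1045),("grip_head",.1945),("lever_fin",.161),("ring_low",.1775)]:
    print(n,[(np.round(d["centre"],1).tolist(),round(d["conf"],2),onz(w,d["centre"],z).round(4).tolist()) for d in env.place_of("wrist",n)])
E
```

```text
[ 0.4590613  -0.11166216  0.3605068 ] [[0.0, -0.958, -0.286, 0.084], [1.0, 0.0, -0.001, 0.0], [0.001, -0.286, 0.958, -0.178], [0.0, 0.0, 0.0, 1.0]] 346.2191377890532
stand [([235.0, 231.6], 0.86, [0.51, -0.2545, 0.0]), ([324.2, 226.0], 0.77, [0.5166, -0.1103, 0.0]), ([330.1, 267.6], 0.45, [0.5889, -0.1082, 0.0])]
collar [([328.7, 246.3], 0.76, [0.5174, -0.1058, 0.1045]), ([226.0, 243.7], 0.63, [0.4989, -0.2397, 0.1045])]
grip_head [([204.8, 263.7], 0.93, [0.4929, -0.2377, 0.1945]), ([329.9, 268.7], 0.71, [0.5132, -0.1064, 0.1945])]
lever_fin [([316.6, 233.4], 0.85, [0.4822, -0.1174, 0.161]), ([204.5, 235.1], 0.65, [0.4701, -0.2441, 0.161])]
ring_low [([455.6, 271.2], 0.42, [0.5385, 0.0329, 0.1775])]
```

View pics/w1.png

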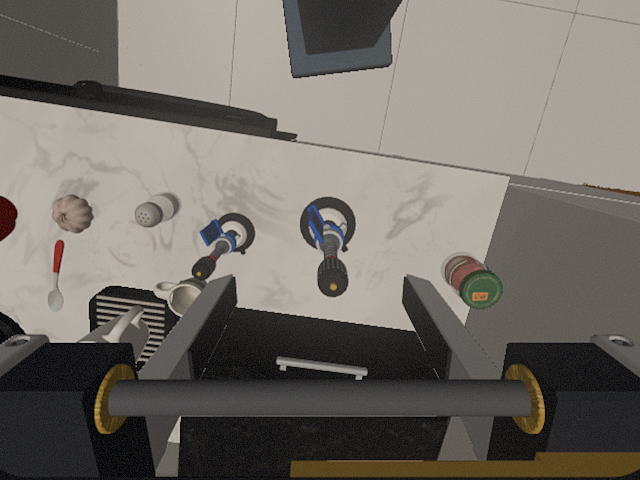

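The wrist view shows the large stand with its screw at (333,286) and fin at (316,225). The fingers straddle it along world y, clear of the fin.

Run:
```python
from h import *
s,w=wrist();print("screw",onz(w,(333,286),.2365))
go((.5145,-.1055,.1955),84)
```

```text
screw [ 0.51424464 -0.10483951  0.2365    ]
shift cm [-5.44  1.23 16.5 ] yaw now 83.6 turn z -0.39485691529894495
```

Converted, 16.5 cm is 0.275, 16 cm is 0.2667.

carry_out:
  deltas:
    - [[0,0,0],[-0.045,0.01,0.0167],9.4]
    - [[0,0,0],[-0.09,0.02,0.05],9.4]
    - [[0,0,0],[-0.09,0.02,0.1],9.4]
    - [[0,0,0],[-0.09,0.02,0.15],9.4]
    - [[0,0,0],[-0.09,0.02,0.2],9.4]
    - [[0,0,0],[-0.09,0.02,0.2417],9.4]
    - [[0,0,0],[-0.09,0.02,0.2667],9.4]
    - [[0,0,0],[-0.09,0.02,0.275],9.4]
    - [[0,0,0],[-0.09,0.02,0.275],9.4]

```text
time: 4.45
position: [0.5137, -0.1056, 0.1949]
ee_rot: [0.056, 0.998, 0.0, -0.001]
wrist_force: [0.9, -0.3, 0.1]
finger_gap: 0.0939
grasp_force: 0.0
```

Run:
```python
from h import *
s,w=wrist();im=env.get_image("scene");t=env.get_image("top")
print(s["position"],s["wrist_force"])
o=np.zeros((600,800,3),np.uint8);o[:,:500]=cv2.resize(im["color"][185:305,285:385],(500,600),interpolation=cv2.INTER_CUBIC);o[:300,500:]=cv2.resize(w["color"],(300,225))[:300] if 0 else cv2.resize(w["color"][180:400,210:430],(300,300))
o[300:,500:]=cv2.resize(t["color"][210:300,255:345],(300,300))
cv2.imwrite("pics/z2.png",o)
```

```text
[ 0.51372376 -0.10557863  0.19485279] [ 0.88039593 -0.28611121  0.12448852]
```

View pics/z2.png

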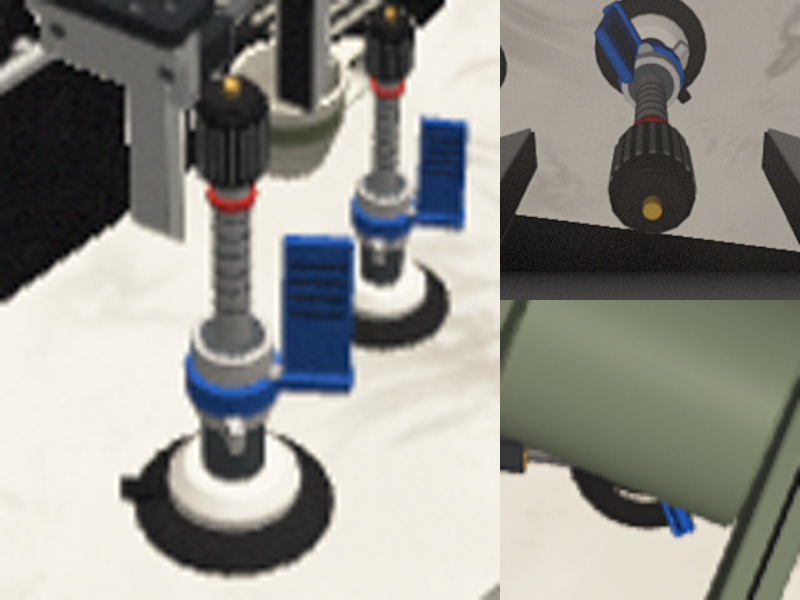

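Scene crop: both fingers straddle the head, and the ring sits just below the head at crop (230,200). The lever is untouched. I'll use the wrist view to cross-check the ring offset, then close.

Run:
```python
from h import *
s,w=wrist();A=np.array([.5142,-.1052,0]);cam=-w["R"].T@w["t"];u=cam-A;u[2]=0;u/=np.linalg.norm(u)
for nm,r,z in[("headbot",15,.1945),("headtop",15,.2345),("screw",0,.2375)]+[("ring%d"%d,10.5,.1945-d/1000) for d in(14,17,20,24,28)]+[("collar near",18,.1045),("fin",0,0)]:
    print(nm,proj(w,A+u*r/1000+[0,0,z]).round(2))
c=w["color"].astype(int)
for r in range(255,285): print(r,c[r,318:324].mean(0).round().astype(int))
```

```text
headbot [320.55 261.99]
headtop [320.77 293.95]
screw [321.  327.4]
ring14 [320.54 260.74]
ring17 [320.53 259.  ]
ring20 [320.52 257.3 ]
ring24 [320.51 255.11]
ring28 [320.49 253.  ]
collar near [320.26 218.62]
fin [320.21 212.26]
255 [58 59 64]
256 [71 74 76]
257 [83 84 87]
258 [81 82 86]
259 [82 84 84]
260 [62 64 63]
261 [35 40 78]
262 [ 37  39 101]
263 [ 42  45 125]
264 [ 42  44 110]
265 [45 49 40]
266 [51 54 54]
267 [50 52 55]
268 [50 52 53]
269 [46 52 53]
270 [50 52 56]
271 [50 53 54]
272 [51 54 55]
273 [50 52 54]
274 [50 52 53]
275 [48 51 52]
276 [51 54 56]
277 [52 56 58]
278 [52 55 55]
279 [48 51 53]
280 [49 52 54]
281 [50 53 55]
282 [50 54 56]
283 [49 52 54]
284 [46 49 51]
```

carry_out:
  deltas:
    - [[0,0,0],[0,0,0],2]
    - [[0,0,0],[0,0,0],2]
    - [[0,0,0],[0,0,0],2]
    - [[0,0,0],[0,0,0],2]
    - [[0,0,0],[0,0,0],2]
    - [[0,0,0],[0,0,0],2]
    - [[0,0,0],[0,0,0],2]
    - [[0,0,0],[0,0,0],2]

```text
time: 5.45
position: [0.5141, -0.1057, 0.1954]
ee_rot: [0.055, 0.998, 0.0, -0.0]
wrist_force: [0.3, -0.8, -0.3]
finger_gap: 0.0332
grasp_force: 0.0
```

carry_out:
  deltas:
    - [[0,0,0],[0,0,0],2]
    - [[0,0,0],[0,0,0],2]
    - [[0,0,0],[0,0,0],2]

```text
time: 5.75
position: [0.5143, -0.1047, 0.1954]
ee_rot: [0.055, 0.998, 0.001, 0.0]
wrist_force: [1.3, 4.5, -0.1]
finger_gap: 0.0294
grasp_force: 30.0
```

Converted, 7.2 cm is 0.12, 7.1 cm is 0.1183.

carry_out:
  deltas:
    - [[0,0,0],[0,0.0017,0.0167],2]
    - [[0,0,0],[0,0.0017,0.0333],2]
    - [[0,0,0],[0,0.0017,0.05],2]
    - [[0,0,0],[0,0.0017,0.0667],2]
    - [[0,0,0],[0,0.0017,0.0833],2]
    - [[0,0,0],[0,0.0017,0.1],2]
    - [[0,0,0],[0,0.0017,0.1117],2]
    - [[0,0,0],[0,0.0017,0.1183],2]
    - [[0,0,0],[0,0.0017,0.12],2]
    - [[0,0,0],[0,0.0017,0.12],2]
    - [[0,0,0],[0,0.0017,0.12],2]

```text
time: 6.85
position: [0.5143, -0.1047, 0.1236]
ee_rot: [0.055, 0.998, 0.0, 0.0]
wrist_force: [-1.4, 4.6, 5.4]
finger_gap: 0.0296
grasp_force: 30.0
```

Run:
```python
from h import *
s,w=wrist();im=env.get_image("scene")
print(s["position"],s["wrist_force"],s["grasp_force"])
o=np.zeros((600,800,3),np.uint8);o[:,:500]=cv2.resize(im["color"][212:284,300:360],(500,600),interpolation=cv2.INTER_CUBIC);o[:300,500:]=cv2.resize(w["color"][180:330,245:395],(300,300))
cv2.imwrite("pics/z3.png",o)
A=np.array([.5142,-.1052,0])
for c,I in(("scene",im),("wrist",w)):
    cam=-np.array(I["R"]).T@I["t"];u=cam-A;u[2]=0;u/=np.linalg.norm(u)
    for nm,r,z in[("headbot",15,.1225),("ringtop",10.5,.1095),("ringlow",10.5,.1045),("collar near",18,.1045),("collar far",-18,.1045),("collar in far",-13,.1045)]: print(c,nm,proj(I,A+u*r/1000+[0,0,z]).round(2))
c=im["color"]
for r in range(238,262): print(r,c[r,329:336].tolist())
```

```text
[ 0.5142943  -0.10471854  0.12356221] [-1.36858604  4.60422165  5.3872758 ] 30.00115389644634
scene headbot [332.09 249.44]
scene ringtop [332.11 252.52]
scene ringlow [332.13 254.24]
scene collar near [332.14 256.66]
scene collar far [332.05 245.24]
scene collar in far [332.07 246.8 ]
wrist headbot [318.64 264.32]
wrist ringtop [318.65 263.56]
wrist ringlow [318.67 260.61]
wrist collar near [318.74 248.85]
wrist collar far [318.41 303.17]
wrist collar in far [318.46 295.94]
238 [[127, 133, 135], [101, 107, 108], [69, 71, 70], [25, 27, 27], [42, 42, 43], [50, 53, 51], [55, 57, 55]]
239 [[125, 132, 134], [101, 106, 106], [63, 66, 65], [33, 34, 33], [50, 50, 50], [40, 42, 42], [53, 53, 52]]
240 [[127, 133, 134], [102, 106, 106], [58, 61, 60], [31, 31, 32], [47, 51, 49], [41, 42, 42], [54, 56, 55]]
241 [[126, 132, 134], [100, 105, 107], [62, 63, 63], [31, 30, 30], [51, 53, 50], [41, 43, 42], [53, 56, 53]]
242 [[125, 132, 133], [109, 114, 115], [56, 58, 57], [31, 33, 33], [50, 50, 48], [46, 46, 45], [54, 55, 53]]
243 [[128, 133, 135], [125, 131, 132], [54, 56, 56], [29, 27, 28], [51, 52,
[... 1411 characters left out ...]
, 145, 147], [166, 174, 175], [156, 163, 167], [213, 221, 225], [205, 216, 221]]
257 [[180, 187, 192], [184, 191, 198], [187, 195, 202], [200, 209, 213], [182, 191, 196], [181, 191, 192], [155, 162, 164]]
258 [[103, 107, 110], [107, 112, 116], [113, 118, 121], [114, 119, 123], [116, 120, 122], [123, 128, 131], [126, 132, 137]]
259 [[109, 113, 116], [111, 116, 119], [112, 118, 121], [116, 121, 125], [117, 122, 126], [120, 127, 130], [124, 130, 133]]
260 [[105, 111, 114], [111, 115, 118], [110, 116, 119], [115, 119, 122], [117, 122, 124], [119, 124, 128], [121, 127, 131]]
261 [[114, 111, 110], [114, 114, 113], [118, 115, 115], [121, 119, 118], [126, 118, 116], [123, 115, 113], [148, 126, 123]]
```

View pics/z3.png

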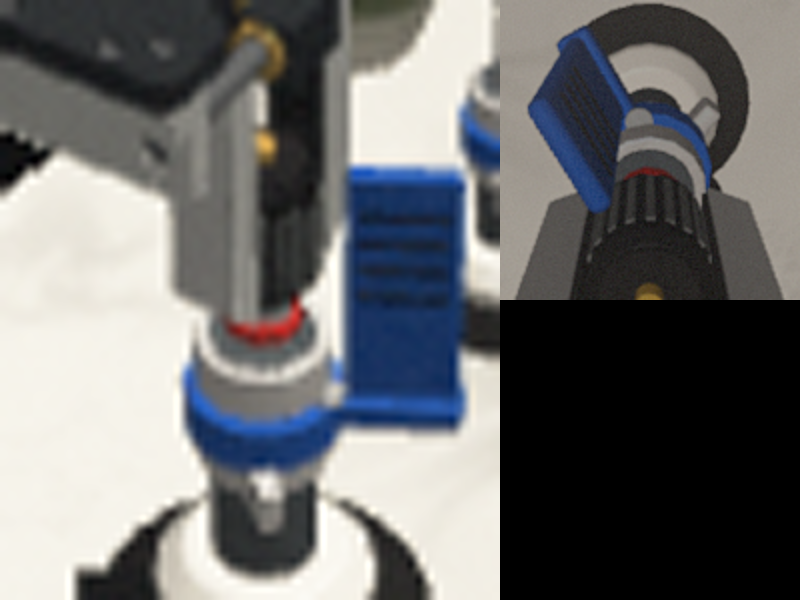

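The ring's lower edge is in scene row ~253, and the collar's inner rim is at ~255. In the wrist view they are at ~264 and ~257.5. Both put the ring about 3 to 4 mm high, with the lever still open, so I'll press 3 mm more and hold before turning.

Converted, 0.3 cm is 0.005, 0.2 cm is 0.0033.

carry_out:
  deltas:
    - [[0,0,0],[0,0,0.0017],2]
    - [[0,0,0],[0,0,0.0033],2]
    - [[0,0,0],[0,0,0.005],2]
    - [[0,0,0],[0,0,0.005],2]
    - [[0,0,0],[0,0,0.005],2]
    - [[0,0,0],[0,0,0.005],2]

```text
time: 7.55
position: [0.5143, -0.1047, 0.1206]
ee_rot: [0.055, 0.998, 0.0, 0.0]
wrist_force: [-2.2, 4.3, 5.2]
finger_gap: 0.0292
grasp_force: 30.0
```

Run:
```python
from h import *
s,w=wrist();im=env.get_image("scene")
print(s["position"],s["wrist_force"],s["grasp_force"])
o=np.zeros((600,800,3),np.uint8);o[:,:400]=cv2.resize(im["color"][240:265,322:342],(400,600),interpolation=cv2.INTER_CUBIC)[:600];o[:,400:]=cv2.resize(w["color"][230:290,300:340],(400,600),interpolation=cv2.INTER_CUBIC)
cv2.imwrite("pics/z4.png",o)
c=im["color"].astype(int);W=w["color"].astype(int)
for r in range(249,260): print(r,c[r,329:334].mean(0).round())
for r in range(244,275): print(r,W[r,316:321].mean(0).round())
```

```text
[ 0.51430497 -0.104711    0.12063853] [-2.24211018  4.27646145  5.22942047] 30.001107219723053
249 [77. 80. 81.]
250 [ 99. 102. 103.]
251 [103. 107. 140.]
252 [ 54.  59. 174.]
253 [ 36.  39. 119.]
254 [70. 71. 98.]
255 [111. 113. 111.]
256 [161. 167. 171.]
257 [185. 194. 200.]
258 [109. 114. 118.]
259 [113. 118. 120.]
244 [75. 78. 81.]
245 [79. 82. 88.]
246 [80. 83. 86.]
247 [82. 86. 90.]
248 [80. 82. 87.]
249 [86. 89. 94.]
250 [127. 126. 128.]
251 [142. 142. 143.]
252 [134. 139. 142.]
253 [132. 136. 142.]
254 [135. 140. 145.]
255 [133. 138. 143.]
256 [ 98. 101. 104.]
257 [53. 51. 49.]
258 [65. 63. 62.]
259 [66. 67. 65.]
260 [65. 63. 63.]
261 [67. 67. 65.]
262 [65. 66. 59.]
263 [54. 53. 75.]
264 [25. 27. 88.]
265 [ 28.  28. 105.]
266 [ 30.  34. 100.]
267 [35. 35. 54.]
268 [38. 40. 35.]
269 [37. 39. 40.]
270 [46. 45. 46.]
271 [41. 43. 44.]
272 [42. 43. 45.]
273 [40. 41. 45.]
274 [43. 42. 43.]
```

View pics/z4.png

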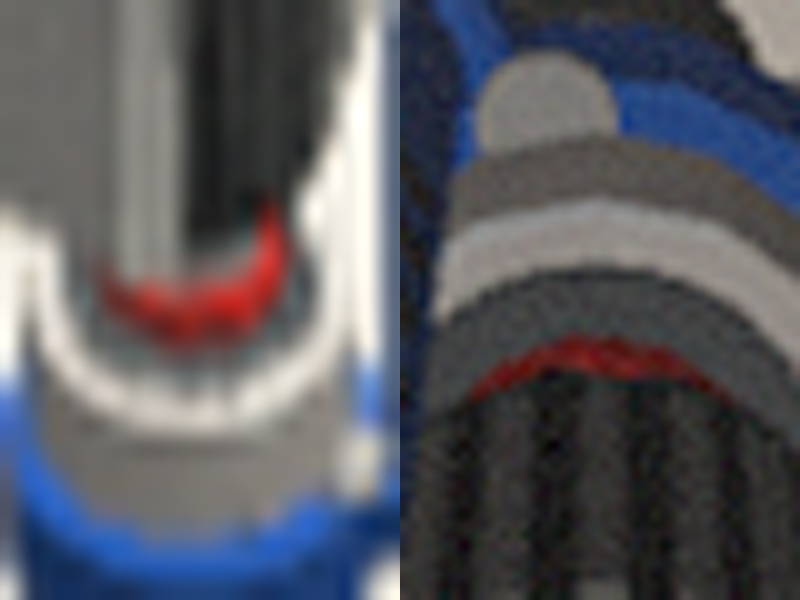

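Zoomed view: the ring's lower edge is still about 1 to 2 mm above level in both cameras, and the lever is untouched. I'll go down 1 mm more, then turn clockwise.

Converted, 0.1 cm is 0.0017, 48 degrees is 0.2667.

carry_out:
  deltas:
    - [[0,0,0],[0,0,0.0017],2]
    - [[0,0,0],[0,0,0.0017],2]
    - [[0,0,0],[0,0,0.0017],2]
    - [[0,0,0],[0,0,0.0017],2]
    - [[0,0,0.0333],[0,0,0.0017],2]
    - [[0,0,0.0667],[0,0,0.0017],2]
    - [[0,0,0.1],[0,0,0.0017],2]
    - [[0,0,0.1333],[0,0,0.0017],2]
    - [[0,0,0.1667],[0,0,0.0017],2]
    - [[0,0,0.2],[0,0,0.0017],2]
    - [[0,0,0.2333],[0,0,0.0017],2]
    - [[0,0,0.2667],[0,0,0.0017],2]

```text
time: 8.85
position: [0.5142, -0.1049, 0.1197]
ee_rot: [0.458, 0.889, -0.0, 0.0]
wrist_force: [-1.6, 2.0, 5.5]
finger_gap: 0.0297
grasp_force: 30.5
```

Run:
```python
from h import *
s=env.observe();print(s["position"],s["wrist_force"],s["ft_torque"],s["grasp_force"],s["joints"])
```

```text
[ 0.51422224 -0.10493726  0.11967483] [-1.58489437  2.01560661  5.4974986 ] [0.56700793 0.16233442 0.08283535] 30.482759471051395 [-3.66026241e-01  1.89469061e-01  1.75052289e+00 -4.44729799e-04
  1.20147080e+00 -9.84159809e-01]
```

Converted, 42 degrees is 0.2333.

carry_out:
  deltas:
    - [[0,0,0.0333],[0,0,0],2]
    - [[0,0,0.0667],[0,0,0],2]
    - [[0,0,0.1],[0,0,0],2]
    - [[0,0,0.1333],[0,0,0],2]
    - [[0,0,0.1667],[0,0,0],2]
    - [[0,0,0.1944],[0,0,0],2]
    - [[0,0,0.2167],[0,0,0],2]
    - [[0,0,0.2333],[0,0,0],2]
    - [[0,0,0.2333],[0,0,0],2]
    - [[0,0,0.2333],[0,0,0],2]

```text
time: 9.85
position: [0.514, -0.1049, 0.1196]
ee_rot: [0.745, 0.667, -0.0, 0.0]
wrist_force: [-1.8, 2.3, 5.4]
finger_gap: 0.0296
grasp_force: 30.1
```

Run:
```python
from h import *
s,w=wrist();im=env.get_image("scene")
print(s["position"],s["wrist_force"],s["ft_torque"],s["grasp_force"],s["finger_gap"])
o=np.zeros((500,800,3),np.uint8);o[:,:400]=cv2.resize(im["color"][225:275,310:350],(400,500),interpolation=cv2.INTER_CUBIC);o[:,400:]=cv2.resize(w["color"][200:300,270:350],(400,500),interpolation=cv2.INTER_CUBIC)
cv2.imwrite("pics/z5.png",o)
R=Ro.from_quat(s["ee_rot"]).as_matrix();print("tool y",np.degrees(np.arctan2(R[1,1],R[0,1])))
for d in env.place_of("wrist","lever_fin")+env.place_of("scene","lever_fin"): print(d)
```

```text
[ 0.51403363 -0.1049341   0.11964251] [-1.75512301  2.30657397  5.39505499] [0.52642143 0.28029195 0.09709095] 30.12780726654455 0.029584185106968315
tool y -6.335815855443959
{'centre': [250.0, 289.8], 'conf': 0.91}
{'centre': [337.0, 242.0], 'conf': 0.85}
{'centre': [371.6, 209.4], 'conf': 0.69}
```

View pics/z5.png

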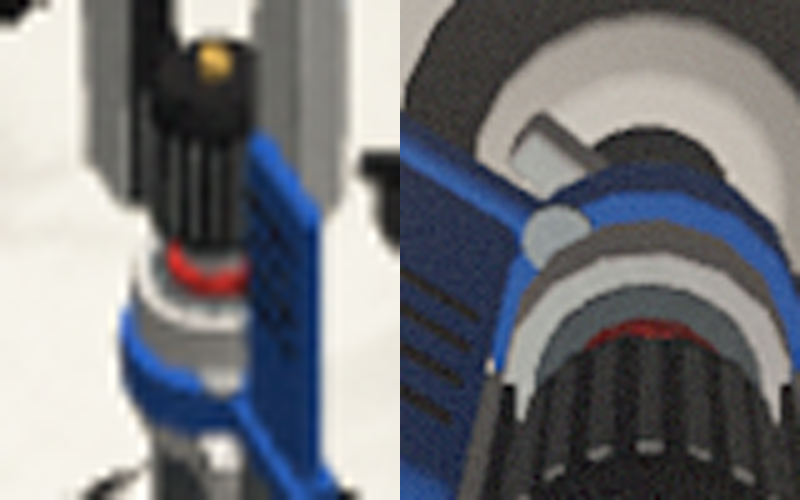

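The scene and wrist crops show the ring at the collar. The fin has swung towards closed, carried by the finger. I'll keep turning until the stop shows up in the torque.

Converted, 4 degrees is 0.0222.

carry_out:
  deltas:
    - [[0,0,0.0111],[0,0,0],2]
    - [[0,0,0.0222],[0,0,0],2]
    - [[0,0,0.0222],[0,0,0],2]

```text
time: 10.35
position: [0.5139, -0.1052, 0.1197]
ee_rot: [0.768, 0.641, -0.001, 0.0]
wrist_force: [-2.4, 2.7, 5.7]
finger_gap: 0.0295
grasp_force: 33.0
```

```bash
cat > f.py <<'E'
from h import *
s,w=wrist();R=Ro.from_quat(s["ee_rot"]).as_matrix();print("tool y",np.degrees(np.arctan2(R[1,1],R[0,1])),"T",s["ft_torque"],"F",s["wrist_force"],s["position"],s["grasp_force"])
for d in env.place_of("wrist","lever_fin"):
    p=onz(w,d["centre"],.161)-[.5142,-.105,0];print(d["conf"],p,np.degrees(np.arctan2(p[1],p[0])))
E
python3 f.py
```

```text
tool y -10.30839415746252 T [0.47862326 0.37406982 0.38391075] F [-2.42052825  2.67344773  5.72875324] [ 0.513886   -0.10515123  0.11967182] 33.04358109312943
0.87 [-0.02723115  0.02516595  0.161     ] 137.2571059457235
```

Torque about the vertical rose from 0.10 to 0.38 N m, so the lever is on its stop. The grip is holding and the ring is at the collar. I'll settle briefly and hand in.

Converted, -1 degrees is -0.0056.

carry_out:
  deltas:
    - [[0,0,-0.0056],[0,0,0],2]
    - [[0,0,-0.0056],[0,0,0],2]
    - [[0,0,-0.0056],[0,0,0],2]
    - [[0,0,-0.0056],[0,0,0],2]

```text
time: 10.85
position: [0.5139, -0.1051, 0.1197]
ee_rot: [0.762, 0.648, -0.001, 0.0]
wrist_force: [-2.4, 3.3, 6.6]
finger_gap: 0.0291
grasp_force: 32.1
```

```bash
python3 f.py; python3 -c "
from station import env
print(env.hand_in())"
```

```text
tool y -9.291780162451 T [0.48554013 0.35056865 0.31422462] F [-2.43827472  3.26529549  6.61179359] [ 0.51393315 -0.10508576  0.11967186] 32.074446613914915
0.91 [-0.02752536  0.0238581   0.161     ] 139.0823000384241
the job is handed in; nothing more can be done
None
```

I handed the job in at about 11 s with the head still gripped at about 32 N, the ring within about 2 mm of the collar's top by my camera estimate, and the lever turned to its stop (judged by the torque rise); hand-in returned no verdict.

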